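Load the test kiln, close it and switch it on

ROBOT

A 6-joint arm with a two-finger parallel gripper is mounted at the origin on the work surface. World frame = base frame: x ahead of the robot, y to its left, z up, the work surface at z = 0. Lengths are in m, angles in rad, forces in N, time in s.
With the tool pointing down it reaches from about 0.325 to 0.775 m from the base axis. Payload 5.5 kg.
Tool frame: the origin (TCP) lies midway between the tips of the shut fingers; the grasp point (between the pads) lies 19 mm behind it; z points along the fingers, y is the line along which they close (so a half turn about z gives the same grasp; the last joint's range is limited). The gripper opens to 88 mm and grips with 3 to 60 N. Pads are 20 mm wide; open, the fingers measure 115 mm over their backs; the gripper's body (75 mm by 178 mm) begins 61 mm behind the grasp point.
Start: joints at [1.131, 0.091, 1.231, -0, 1.82, -0.057], TCP at [0.224, 0.557, 0.223] pointing down, gripper open.
Joint ranges: [-2.87, 2.87], [-0.86, 2.18], [0.17, 2.46], [-1.51, 4.65], [0.06, 2.69], [-2.65, 2.65]. Speed limits (rad/s): [2.57, 2.57, 3.01, 3.14, 3.14, 3.14].

INTERFACE

Orientations are given as a unit quaternion [x, y, z, w].
In Python, from cell import get_obs, get_image, calibration, hand_in, recognise gives the robot as it stands.
- The arm moves only by the shell command python3 -m inch 'ROWS'. ROWS is JSON, a list of rows, each a list of 3 entries, a list of its own where there are three numbers: the shift along the world's x, y, z in mm, then the turn, a rotation vector about the world's x, y, z in rad, then the finger opening in mm, from 0 to 87.8. A call has exactly 10 rows; each row is the pose to reach, as a shift and turn from the pose commanded when the call began; what a row does not reach only later rows make up. A row lasts 1/12 s, in which the tool goes at most 41.7 mm and 7.16 degrees, less where a joint would pass 70% of its speed; a pose out of reach is approached as far as the arm can. A call with a gripper value outside its range is refused whole. The fingers move at their own pace and stop on an object; the grip force is fixed at half the most. Time passes only in rows, so rows that repeat a pose let the fingers close, or fill a call up. It gives the time, the measured TCP pose, the force, the opening and the grip force at its end, in the units of the state.
- get_obs(): the state, without advancing time (a new reading comes with each control period).
- get_image(name): name is "scene" or "top" or "wrist"; returns (picture, depth): 400x640x3 uint8, blue, green, red; 400x640 float32, m along the optical axis (not along the pixel's ray), 0 where there is no reading.
- calibration(name): a dict with "fov_y" (degrees; the focal length in pixels is half the picture's height over the tangent of half this angle, whatever the lens; pixels are square), "cx", "cy" (the principal point, pixels), "R" (3x3) and "t" (3): a world point X has camera coordinates R X + t; the wrist camera has in their place "hand_eye" (4x4, takes a point from camera to tool coordinates, whose origin is the TCP and whose axes are the flange's). Camera axes: x right, y down, z forward; pixel columns grow to the right and rows downward; lengths in m; the calibration is good to about 2 mm. A picture is of the moment at which its call begins: read the wrist's pose just before it. calibration takes no time and is no camera call.
- hand_in(): hands the job in; it is judged then, once.
Trained networks look in the newest picture that a camera, given by its name, has taken for a name from the list of things; names that differ only in an ending like _2 or _b are one class to them, and where a whole thing is asked for, a point or a joint stands for the part that bears it (a point fixed in the world has none). Each returns a list of dicts, best first, with "conf" (0 to 1); they miss things now and then, are a little off and sometimes report something else, mostly with a low value. They report only what shows in the picture. A call takes as long as a camera call. They do not tell look-alikes from the thing itself.
- recognise(camera, label): "at" ([row, column] in pixels, amid what is visible of it).
The state is a dict: "clock": time; "q": joint angles; "qd": joint speeds; "joint_efforts": joint torques, N m; "eef_pos": TCP position; "eef_rot": TCP orientation; "wrist_force": force on the tool from outside, world axes, zero at the start; "wrist_torque": the same for the moment, N m; "gripper_width": finger opening in m; "grip_force": force on a finger pad.
Only numpy, scipy, OpenCV 4.12 (cv2) and the standard library are available. Lean on these libraries where they do the work, as an engineer would, in place of code of your own. Each camera call takes 0.05 s, during which the arm holds its last target. There are 200 camera calls.

TASK

Lift every test tile off its hook on the rack and lower it, without dropping it, into a groove of its own inside the open kiln, so that it stands upright on the groove's floor, window end up. When all are in, lay the lid flat and square on the kiln, edges flush with the kiln's sides all round, and then push the power lever fully over to switch the firing on. Leave the pots, the jar and the loose prop around them where they stand; if the lid gets knocked aside, put it straight again.

Things in the scene. Friction and masses are not known exactly. Their poses are not given: they have to be found in the camera images.
- kiln: open-topped test kiln, steel shell, pale firebrick rim, fixed. Outside 304 (its x) x 170 (y) x 165 mm high (rim); walls 30 mm, chamber 244 x 110 mm. Origin: centre of its underside, on the table; z up. A grey control box 140 (x) x 80 (y) x 120 mm high stands against its -y side.
- kiln_top (a point): centre of the kiln's mouth, level with the rim; axes as the kiln's.
- groove1 (a point): middle of the floor of groove 1 of 4 in the pale fireclay setter inside the chamber (30 mm above the table, 135 mm below the rim). A groove is 14 mm wide (along kiln x), 30 mm deep, 100 mm long (along kiln y), with rounded lips; the grooves are 58 mm apart along kiln x. Axes as the kiln's. A tile stands in it on its lower edge, its faces square to kiln x.
- groove2 (a point): middle of the floor of groove 2 of 4 in the pale fireclay setter inside the chamber (30 mm above the table, 135 mm below the rim). A groove is 14 mm wide (along kiln x), 30 mm deep, 100 mm long (along kiln y), with rounded lips; the grooves are 58 mm apart along kiln x. Axes as the kiln's. A tile stands in it on its lower edge, its faces square to kiln x.
- groove3 (a point): middle of the floor of groove 3 of 4 in the pale fireclay setter inside the chamber (30 mm above the table, 135 mm below the rim). A groove is 14 mm wide (along kiln x), 30 mm deep, 100 mm long (along kiln y), with rounded lips; the grooves are 58 mm apart along kiln x. Axes as the kiln's. A tile stands in it on its lower edge, its faces square to kiln x.
- groove4 (a point): middle of the floor of groove 4 of 4 in the pale fireclay setter inside the chamber (30 mm above the table, 135 mm below the rim). A groove is 14 mm wide (along kiln x), 30 mm deep, 100 mm long (along kiln y), with rounded lips; the grooves are 58 mm apart along kiln x. Axes as the kiln's. A tile stands in it on its lower edge, its faces square to kiln x.
- rack: dark wooden hook rack, fixed, 360 mm long (its y), 126 mm high. Origin: centre of its foot, on the table. Four steel hooks at y = -126, -42, 42, 126 mm stick out to its +x (away from the robot) from the rail face at x = 10 mm. Each is a strip 14 mm wide, 6 mm thick, top at height 126 mm, with an upturned end at x = 52 to 58 mm rising 8 mm above the strip.
- tile1_c (a point): terracotta test tile, about 0.15 kg, all alike; may be absent. 10 mm thick (x), 70 wide (y), 120 tall (z); the point is its centre. It hangs by a window 34 mm wide, 22 tall, 64 to 86 mm above its lower edge; the solid 34 mm strip above is for gripping. To come off: lift 8 to 16 mm (then the hook meets the window's lower edge), move out to the rack's +x past the upturned end.
- tile2_c (a point): terracotta test tile, about 0.15 kg, all alike; may be absent. 10 mm thick (x), 70 wide (y), 120 tall (z); the point is its centre. It hangs by a window 34 mm wide, 22 tall, 64 to 86 mm above its lower edge; the solid 34 mm strip above is for gripping. To come off: lift 8 to 16 mm (then the hook meets the window's lower edge), move out to the rack's +x past the upturned end.
- tile3_c (a point): terracotta test tile, about 0.15 kg, all alike; may be absent. 10 mm thick (x), 70 wide (y), 120 tall (z); the point is its centre. It hangs by a window 34 mm wide, 22 tall, 64 to 86 mm above its lower edge; the solid 34 mm strip above is for gripping. To come off: lift 8 to 16 mm (then the hook meets the window's lower edge), move out to the rack's +x past the upturned end.
- tile4_c (a point): terracotta test tile, about 0.15 kg, all alike; may be absent. 10 mm thick (x), 70 wide (y), 120 tall (z); the point is its centre. It hangs by a window 34 mm wide, 22 tall, 64 to 86 mm above its lower edge; the solid 34 mm strip above is for gripping. To come off: lift 8 to 16 mm (then the hook meets the window's lower edge), move out to the rack's +x past the upturned end.
- lid_grip (a point): kiln lid lying on the table: pale slab 304 (its x) x 170 (its y) x 20 mm with a steel edge, about 0.5 kg. The point is the centre of its handle, 64 mm above the slab's underside: a wooden bar 120 mm long along the lid's x, 16 mm wide, 16 mm high, on two posts (108 mm apart) with 36 mm free beneath. Either way round fits the kiln.
- power (a joint): angle of the black power lever on the control box, rad: 0 = leaning towards the kiln's -x (off), 1.0 = fully over towards the kiln's +x (on). It swings about the kiln's y axis and stays where it is left; a light push moves it.
- power_tip (a point): tip of the power lever (80 mm long) on top of the control box; it pivots midway along kiln x, 127 mm to the -y side of the kiln centre, and half-way over it stands upright.
- bowl: terracotta bowl, 130 mm wide, 60 high; origin at its underside. Leave it alone.
- beaker: white beaker, 70 mm wide, 85 high; origin at its underside. Leave it alone.
- mug: terracotta mug, 80 mm wide, 90 high; origin at its underside. Leave it alone.
- jar: amber glass jar, 70 mm wide, 100 high; origin at its underside. Leave it alone.
- prop: pale kiln prop, upright cylinder 40 mm wide, 100 high; origin at its underside. Leave it alone.
- cup2: terracotta cup, 80 mm wide, 70 high; origin at its underside. Leave it alone.
There are look-alikes about, which are no part of the job. What is shaped like the part that bears tile4_c but black or yellow is not meant.

How it is judged:
By the outcome, as a careful person would: the job done as asked, in the order asked, and still so for the second after the job is handed in, with the robot touching nothing.
Of tile1, tile2, tile3, tile4 only 3 to 4 are there at a start; the rules pass over those that are not, and their reading is None.
At some moment in a run one of lid may be knocked a few centimetres aside while the robot is not near it.
It also fails if it takes over 210 s, if anything falls off the work surface, if the arm or the gripper's body presses on something with over 40 N, if the wrist force passes 120 N, or if a joint passes its speed limit or range.

## Working session

There is one attempt and no reset: what is moved stays moved. The work goes in short steps, Python scripts to look and compute and a shell command to move; the robot and the scene stay as the last step left them, time stands still between calls to the robot, and variables do not carry over. Pictures are saved under pics/ and viewed, at most 14 in all, crops included, and the job is handed in when it is done.

```bash
ls; mkdir -p pics; cat > h.py <<'E'
import numpy as np, cv2
from cell import *
from scipy.spatial.transform import Rotation as Ro
def cloud(name):
    o=get_obs(); im,d=get_image(name); c=calibration(name)
    f=200/np.tan(np.radians(c["fov_y"])/2)
    v,u=np.mgrid[:400,:640]
    P=np.stack([(u-c["cx"])/f*d,(v-c["cy"])/f*d,d],-1)
    if name=="wrist":
        H=np.array(c["hand_eye"]); P=P@H[:3,:3].T+H[:3,3]
        P=P@Ro.from_quat(o["eef_rot"]).as_matrix().T+np.array(o["eef_pos"])
    else: P=(P-np.array(c["t"]))@np.array(c["R"])
    P[d==0]=np.nan
    return im,d,P
E
python3 - <<'E'
from h import *
for n in("scene","top"):
    im,d,P=cloud(n); cv2.imwrite(f"pics/{n}0.png",im); np.save(n+"0.npy",P)
    for l in("kiln","rack","tile1_c","lid_grip","power_tip","prop","mug"):
        for r in recognise(n,l)[:5]:
            a=r["at"]; print(n,l,np.round(a),round(r["conf"],2),P[int(a[0]),int(a[1])].round(3))
print(get_obs()["eef_rot"])
E
```

```text
pics
scene kiln [244. 231.] 0.2 [ 0.545 -0.235  0.062]
scene rack [196. 378.] 0.64 [0.434 0.247 0.017]
scene tile1_c [187. 330.] 0.72 [0.45  0.078 0.105]
scene lid_grip [245. 386.] 0.77 [0.645 0.176 0.026]
scene power_tip [212. 180.] 0.5 [ 0.546 -0.338  0.199]
scene prop [219. 154.] 0.9 [ 0.385 -0.429  0.063]
scene mug [176. 444.] 0.87 [0.456 0.46  0.064]
top kiln [198. 386.] 0.92 [ 0.566 -0.231  0.06 ]
top rack [243. 270.] 0.74 [0.4   0.215 0.018]
top lid_grip [183. 276.] 0.56 [0.625 0.183 0.069]
top power_tip [202. 427.] 0.49 [ 0.54  -0.341  0.232]
top prop [250. 438.] 0.67 [ 0.372 -0.405  0.107]
top mug [234. 194.] 0.8 [0.441 0.505 0.013]
[1.90231431e-01 9.81739274e-01 8.48154306e-06 1.36337344e-05]
```

View pics/scene0.png

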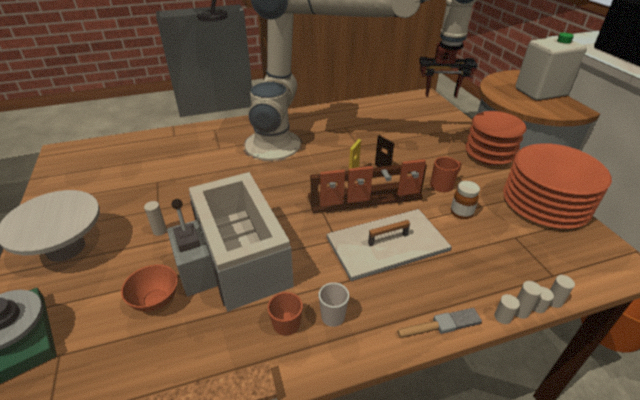

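View pics/top0.png

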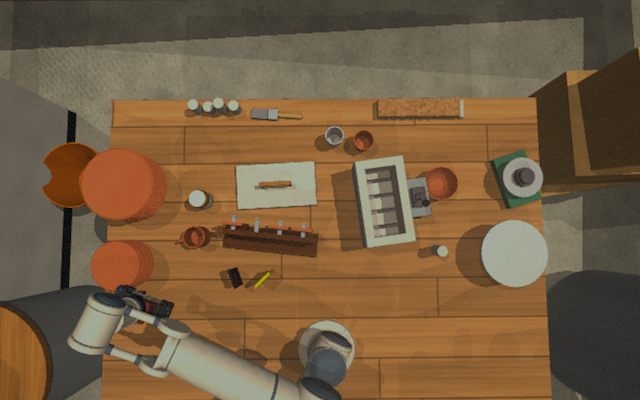

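```bash
python3 - <<'E'
from h import *
for n in("top","scene"):
    P=np.load(n+"0.npy"); x,y,z=P[...,0],P[...,1],P[...,2]
    def box(name,m):
        p=P[m][:,:2]; 
        q=(p*1000).astype(np.float32)
        lab=np.zeros(m.shape,np.uint8); lab[m]=255
        k,L,S,C=cv2.connectedComponentsWithStats(lab); b=1+np.argmax(S[1:,4]); mm=L==b
        q=(P[mm][:,:2]*1000).astype(np.float32)
        print(n,name,mm.sum(),cv2.minAreaRect(q), "z",np.nanmedian(z[mm]).round(4))
    box("rim",(abs(z-.165)<.008)&(x>.38)&(x<.76)&(y<-.08)&(y>-.36))
    box("lid",(z>.012)&(z<.03)&(x>.5)&(x<.78)&(y>-.03)&(y<.4))
    box("bar",(z>.05)&(z<.085)&(x>.5)&(x<.78)&(y>.05)&(y<.33))
    box("rail",(z>.09)&(z<.14)&(x>.36)&(x<.52)&(y>-.03)&(y<.4))
    m=(z>.128)&(z<.19)&(x>.36)&(x<.52)&(y>-.03)&(y<.4)
    lab=(m*255).astype(np.uint8);k,L,S,C=cv2.connectedComponentsWithStats(lab)
    for i in range(1,k):
        if S[i,4]>4: print(" tiletop",S[i,4],np.nanmean(P[L==i],0).round(4),np.nanmax(z[L==i]).round(3),C[i].round())
    m=(z>.13)&(z<.25)&(x>.45)&(x<.62)&(y<-.31)&(y>-.4)
    i=np.where(m,z,-1).argmax(); print(" lever",P.reshape(-1,3)[i], np.nanmean(P[m&(z>.18)],0))
    for nm,m in (("tbl",(abs(z)<.02)&(x>.5)&(x<.6)&(y>-.1)&(y<-.02)),): print(" table z",np.nanmedian(z[m]))
E
```

```text
top rim 2054 ((547.2599487304688, -208.62890625), (304.3605651855469, 171.1734161376953), 7.59787130355835) z 0.1648
top lid 3259 ((623.9961547851562, 191.83815002441406), (174.44822692871094, 306.2650146484375), 3.0262279510498047) z 0.0198
top bar 149 ((622.7312622070312, 190.94021606445312), (17.237035751342773, 119.24325561523438), 2.0784575939178467) z 0.0708
top rail 680 ((452.8974609375, 207.61178588867188), (359.12420654296875, 67.59925842285156), 83.32717895507812) z 0.1256
 tiletop 12 [0.4958 0.3267 0.1323] 0.137 [234. 217.]
 tiletop 5 [0.489  0.2458 0.1326] 0.141 [256. 219.]
 tiletop 72 [0.4714 0.3285 0.1552] 0.169 [232. 224.]
 tiletop 9 [0.4782 0.1628 0.1323] 0.139 [279. 222.]
 tiletop 67 [0.4576 0.1651 0.1559] 0.166 [278. 227.]
 tiletop 79 [0.4485 0.0812 0.1516] 0.17 [302. 230.]
 tiletop 6 [0.4483 0.3704 0.1296] 0.132 [221. 230.]
 tiletop 9 [0.4345 0.3024 0.1304] 0.133 [240. 234.]
 tiletop 13 [0.4321 0.2414 0.1301] 0.133 [257. 235.]
 tiletop 7 [0.432  0.2063 0.1304] 0.134 [267. 235.]
 tiletop 5 [0.4265 0.1659 0.1311] 0.134 [279. 236.]
 tiletop 12 [0.4205 0.1058 0.1297] 0
[... 259 characters left out ...]
31, 170.9525146484375), 7.386511325836182) z 0.1667
scene lid 4540 ((624.7396240234375, 191.01295471191406), (177.49285888671875, 308.3069763183594), 2.93083119392395) z 0.0219
scene bar 340 ((625.31103515625, 190.64968872070312), (19.77927589416504, 120.89673614501953), 2.9217710494995117) z 0.072
scene rail 1422 ((454.2647705078125, 206.6265106201172), (360.59368896484375, 73.48148345947266), 83.00902557373047) z 0.1211
 tiletop 298 [0.4789 0.3282 0.1466] 0.165 [413. 166.]
 tiletop 718 [0.4576 0.1344 0.1446] 0.165 [349. 174.]
 tiletop 17 [0.4463 0.2888 0.1294] 0.132 [396. 167.]
 lever [ 0.5396232  -0.33509289  0.23334431] [ 0.54477509 -0.33733773  0.21348851]
 table z 0.0019812266131706414
```

The scene camera shows three terracotta tiles on the hooks (columns 330, 359 and 411, row 187), with the third hook empty. The black and yellow tiles near (385,152) and (355,155) are decoys. The top camera shows the kiln at (385,200) and the lid at (276,185). I'm moving above the first tile now.

```bash
python3 -m inch '[[[244,-230,97],[0,0,-1.2],60],[[244,-230,97],[0,0,-1.2],60],[[244,-230,97],[0,0,-1.2],60],[[244,-230,97],[0,0,-1.2],60],[[244,-230,97],[0,0,-1.2],60],[[244,-230,97],[0,0,-1.2],60],[[244,-230,97],[0,0,-1.2],60],[[244,-230,97],[0,0,-1.2],60],[[244,-230,97],[0,0,-1.2],60],[[244,-230,97],[0,0,-1.2],60]]'
python3 -m inch '[[[0,0,0],[0,0,-0.1],60],[[0,0,0],[0,0,-0.1],60],[[0,0,0],[0,0,-0.1],60],[[0,0,0],[0,0,-0.1],60],[[0,0,0],[0,0,-0.1],60],[[0,0,0],[0,0,-0.1],60],[[0,0,0],[0,0,-0.1],60],[[0,0,0],[0,0,-0.1],60],[[0,0,0],[0,0,-0.1],60],[[0,0,0],[0,0,-0.1],60]]'
python3 - <<'E'
from h import *
o=get_obs();R=Ro.from_quat(o["eef_rot"]).as_matrix();print(o["eef_pos"],np.degrees(np.arctan2(R[1,1],R[0,1])),o["q"])
im,d,P=cloud("wrist");cv2.imwrite("pics/w1.png",im);np.save("w1.npy",P)
print(calibration("wrist"))
E
```

```text
clock: 1.63
eef_pos: [0.471, 0.3236, 0.3209]
eef_rot: [0.715, 0.699, 0.001, 0.001]
wrist_force: [-0.1, -0.1, -0.0]
gripper_width: 0.0601
grip_force: 0.0
clock: 2.47
eef_pos: [0.4681, 0.3266, 0.3196]
eef_rot: [0.745, 0.667, 0.0, -0.0]
wrist_force: [0.7, 0.4, -0.7]
gripper_width: 0.0599
grip_force: 0.0
[0.46808153 0.32664508 0.31962141] -6.400027360534656 [5.49655825e-01 5.48236758e-02 1.09511843e+00 2.76227799e-05
 1.99164355e+00 6.61368660e-01]
{'fov_y': 61.58920204690534, 'cx': 321.33335711234184, 'cy': 202.40810649624558, 'hand_eye': array([[-4.16025611e-04, -9.55897998e-01, -2.93698562e-01,
         8.11039832e-02],
       [ 9.99999263e-01, -7.32724104e-04,  9.68285981e-04,
        -2.24998424e-04],
       [-1.14078265e-03, -2.93697942e-01,  9.55897598e-01,
        -1.61468446e-01],
       [ 0.00000000e+00,  0.00000000e+00,  0.00000000e+00,
         1.00000000e+00]])}
```

View pics/w1.png

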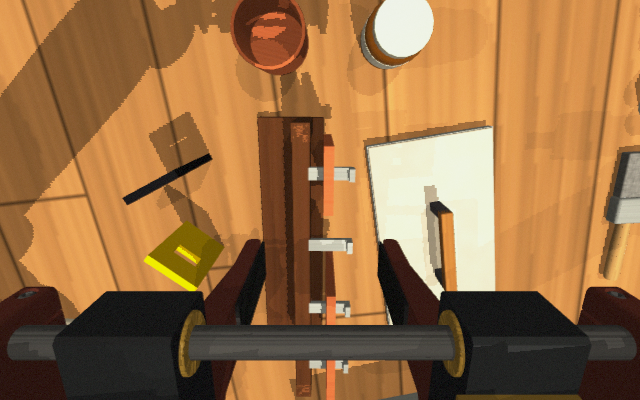

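```bash
python3 - <<'E'
from h import *
P=np.load("w1.npy"); x,y,z=P[...,0],P[...,1],P[...,2]
print("ztop",np.nanpercentile(z[(x>.4)&(x<.53)],[99,99.9]))
for zz in((.150,.165),(.128,.141)):
  m=(z>zz[0])&(z<zz[1])&(x>.38)&(x<.53)
  k,L,S,C=cv2.connectedComponentsWithStats((m*255).astype(np.uint8))
  for i in range(1,k):
    if S[i,4]>60: print(zz,S[i,4],C[i].round(),cv2.minAreaRect((P[L==i][:,:2]*1000).astype(np.float32)),np.nanmedian(z[L==i]))
m=(z>.115)&(z<.13)&(x>.38)&(x<.53)
k,L,S,C=cv2.connectedComponentsWithStats((m*255).astype(np.uint8));i=1+np.argmax(S[1:,4])
print(S[i,4],cv2.minAreaRect((P[L==i][:,:2]*1000).astype(np.float32)),np.nanmedian(z[L==i]))
E
```

```text
ztop [0.42395368 0.42459908]
(0.15, 0.165) 715 [329. 179.] ((475.9703063964844, 329.3149108886719), (70.19609069824219, 9.66025161743164), 83.69742584228516) 0.15941748892417076
(0.15, 0.165) 295 [331. 308.] ((462.5206604003906, 180.1613311767578), (43.52717208862305, 9.877941131591797), 82.52510833740234) 0.15944857418808894
(0.15, 0.165) 338 [330. 380.] ((452.175048828125, 87.68583679199219), (60.530303955078125, 9.839410781860352), 83.06205749511719) 0.15959867582520798
(0.128, 0.141) 86 [352. 175.] ((501.0163879394531, 327.4045715332031), (13.69806957244873, 6.2484331130981445), 83.3687973022461) 0.1333195128136071
(0.128, 0.141) 78 [350. 247.] ((491.0688171386719, 244.38340759277344), (13.935742378234863, 5.932953357696533), 83.57211303710938) 0.1333516166828824
(0.128, 0.141) 69 [347. 311.] ((481.26287841796875, 160.49462890625), (15.877079010009766, 6.171097278594971), 84.58735656738281) 0.13345408908293074
4465 ((461.9353942871094, 261.98309326171875), (246.77467346191406, 67.86872863769531), 83.2280502319336) 0.12535142067626476
```

The wrist picture shows tile tops at (329,179), (331,308) and (330,380), with an empty hook at (350,247). The tool yaw already matches the rack, so I'll descend on tile 1 and grip it.

```bash
python3 -m inch '[[[8,3,-20],[0,0,0],60],[[8,3,-45],[0,0,0],60],[[8,3,-70],[0,0,0],60],[[8,3,-95],[0,0,0],60],[[8,3,-120],[0,0,0],60],[[8,3,-140],[0,0,0],60],[[8,3,-160],[0,0,0],60],[[8,3,-174],[0,0,0],60],[[8,3,-183],[0,0,0],60],[[8,3,-183],[0,0,0],60]]'
python3 -m inch '[[[0,0,0],[0,0,0],30],[[0,0,0],[0,0,0],18],[[0,0,0],[0,0,0],12],[[0,0,0],[0,0,0],5],[[0,0,0],[0,0,0],0],[[0,0,0],[0,0,0],0],[[0,0,0],[0,0,0],0],[[0,0,0],[0,0,0],0],[[0,0,0],[0,0,0],0],[[0,0,0],[0,0,0],0]]'
```

```text
clock: 3.35
eef_pos: [0.4754, 0.3291, 0.1343]
eef_rot: [0.746, 0.666, -0.002, -0.0]
wrist_force: [0.2, 0.0, -0.9]
gripper_width: 0.06
grip_force: 0.0
clock: 4.18
eef_pos: [0.4761, 0.3296, 0.1367]
eef_rot: [0.746, 0.666, 0.0, -0.0]
wrist_force: [-0.6, 0.6, 0.7]
gripper_width: 0.0098
grip_force: 30.0
```

```bash
python3 -m inch '[[[0,0,4],[0,0,0],0],[[0,0,8],[0,0,0],0],[[0,0,12],[0,0,0],0],[[8,-1,12],[0,0,0],0],[[18,-2,12],[0,0,0],0],[[28,-3,12],[0,0,0],0],[[40,-5,12],[0,0,0],0],[[50,-6,12],[0,0,0],0],[[50,-6,12],[0,0,0],0],[[50,-6,12],[0,0,0],0]]'
python3 -m inch '[[[0,0,30],[0,0,0],0],[[0,0,60],[0,0,0],0],[[10,-30,100],[0,0,0.05],0],[[20,-60,130],[0,0,0.1],0],[[30,-100,151],[0,0,0.15],0],[[40,-140,151],[0,0,0.2],0],[[50,-180,151],[0,0,0.243],0],[[50,-220,151],[0,0,0.243],0],[[50,-260,151],[0,0,0.243],0],[[50,-300,151],[0,0,0.243],0]]'
python3 -m inch '[[[0,-40,0],[0,0,0],0],[[0,-80,0],[0,0,0],0],[[0,-120,0],[0,0,0],0],[[0,-160,0],[0,0,0],0],[[0,-195,0],[0,0,0],0],[[0,-220,0],[0,0,0],0],[[0,-229,0],[0,0,0],0],[[0,-229,0],[0,0,0],0],[[0,-229,0],[0,0,0],0],[[0,-229,0],[0,0,0],0]]'
python3 - <<'E'
from h import *
o=get_obs();R=Ro.from_quat(o["eef_rot"]).as_matrix();print(o["eef_pos"],np.degrees(np.arctan2(R[1,1],R[0,1])),o["q"])
im,d,P=cloud("wrist");cv2.imwrite("pics/w2.png",im);np.save("w2.npy",P)
E
```

```text
clock: 5.02
eef_pos: [0.5267, 0.3232, 0.1479]
eef_rot: [0.746, 0.666, -0.001, -0.0]
wrist_force: [0.0, -0.8, -1.3]
gripper_width: 0.0097
grip_force: 30.0
clock: 5.85
eef_pos: [0.5757, 0.0295, 0.2997]
eef_rot: [0.659, 0.752, 0.0, -0.0]
wrist_force: [0.6, 0.9, -0.4]
gripper_width: 0.0098
grip_force: 30.0
clock: 6.68
eef_pos: [0.5763, -0.1963, 0.2999]
eef_rot: [0.659, 0.752, 0.0, -0.0]
wrist_force: [-0.5, 0.3, -1.6]
gripper_width: 0.0098
grip_force: 30.0
[ 0.57628563 -0.19633695  0.29994204] 7.6047424524828635 [-3.84617557e-01  1.46997276e-01  1.03236626e+00  7.18673923e-04
  1.96208544e+00 -5.17071330e-01]
```

View pics/w2.png

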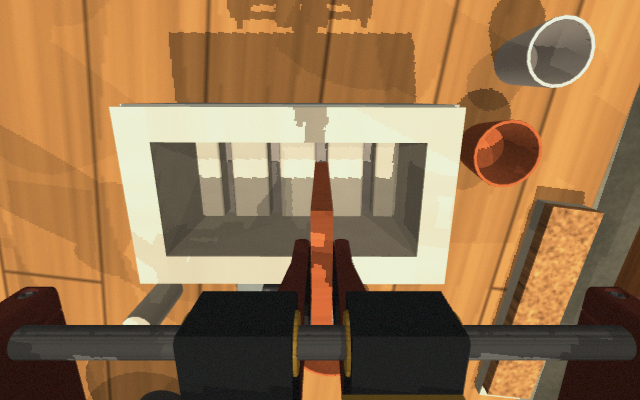

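The wrist picture shows the kiln mouth (150–427, 142–257) with four dark grooves between the setter bars at columns 228, 275, 322 and 368. The held tile is at column 322, close to groove 3. Next I'll measure the kiln frame and the groove edges.

```bash
python3 - <<'E'
from h import *
P=np.load("w2.npy"); z=P[...,2]
m=(abs(z-.165)<.006); m[270:]=0
k,L,S,C=cv2.connectedComponentsWithStats((m*255).astype(np.uint8));i=1+np.argmax(S[1:,4])
r=cv2.minAreaRect((P[L==i][:,:2]*1000).astype(np.float32)); print(r,np.median(z[L==i]))
a=np.radians(r[2] if r[2]<45 else r[2]-90); c=np.array(r[0])/1000
ex=np.array([np.cos(a),np.sin(a)]); ey=np.array([-ex[1],ex[0]])
D=P[...,:2]-c; X=D@ex*1000; Y=D@ey*1000
m=(z>.045)&(z<.068)&(abs(X)<122)&(abs(Y)<55); print("setter z",np.nanmedian(z[m]))
for lo in range(-20,50,14):
    s=np.sort(X[m&(Y>lo)&(Y<lo+14)]); 
    if len(s)<50: continue
    g=np.where(np.diff(s)>5)[0]; print(lo,s[0].round(1),[(s[j].round(1),s[j+1].round(1)) for j in g],s[-1].round(1))
for n,l in zip("1234",(-87,-29,29,87)): print("g"+n,(c+ex*l/1000).round(4))
# held tile yaw
m=(P[...,2]>.19)&(abs(X)<122); m[:160]=0;m[300:]=0;m[:,:305]=0;m[:,345:]=0
print(np.degrees(a))
E
```

```text
((547.9671630859375, -202.546142578125), (305.6209411621094, 154.68373107910156), 7.5820841789245605) 0.1644442162404386
setter z 0.05936778095238768
-20 -122.0 [(np.float64(-93.5), np.float64(-79.4)), (np.float64(-35.7), np.float64(-22.0)), (np.float64(19.0), np.float64(39.8)), (np.float64(79.7), np.float64(93.9))] 122.0
-6 -121.9 [(np.float64(-93.5), np.float64(-79.2)), (np.float64(-35.7), np.float64(-21.6)), (np.float64(20.3), np.float64(38.5)), (np.float64(79.1), np.float64(93.8))] 122.0
8 -122.0 [(np.float64(-93.4), np.float64(-79.8)), (np.float64(-35.7), np.float64(-20.9)), (np.float64(21.6), np.float64(36.1)), (np.float64(80.1), np.float64(93.9))] 122.0
22 -122.0 [(np.float64(-93.0), np.float64(-79.4)), (np.float64(-35.6), np.float64(-21.8)), (np.float64(21.7), np.float64(36.2)), (np.float64(79.3), np.float64(94.0))] 122.0
g1 [ 0.4617 -0.214 ]
g2 [ 0.5192 -0.2064]
g3 [ 0.5767 -0.1987]
g4 [ 0.6342 -0.1911]
7.5820841789245605
```

```bash
python3 -m inch '[[[1.3,-9.8,0],[0,0,0],0],[[1.3,-9.8,0],[0,0,0],0],[[1.3,-9.8,-20],[0,0,0],0],[[1.3,-9.8,-40],[0,0,0],0],[[1.3,-9.8,-65],[0,0,0],0],[[1.3,-9.8,-90],[0,0,0],0],[[1.3,-9.8,-110],[0,0,0],0],[[1.3,-9.8,-125],[0,0,0],0],[[1.3,-9.8,-133],[0,0,0],0],[[1.3,-9.8,-133],[0,0,0],0]]'
python3 -m inch '[[[0,0,-4],[0,0,0],0],[[0,0,-8],[0,0,0],0],[[0,0,-12],[0,0,0],0],[[0,0,-16],[0,0,0],0],[[0,0,-20],[0,0,0],0],[[0,0,-24],[0,0,0],0],[[0,0,-28],[0,0,0],0],[[0,0,-32],[0,0,0],0],[[0,0,-35],[0,0,0],0],[[0,0,-35],[0,0,0],0]]'
```

```text
clock: 7.57
eef_pos: [0.5766, -0.2071, 0.1641]
eef_rot: [0.659, 0.752, -0.001, -0.002]
wrist_force: [0.6, -0.2, -1.1]
gripper_width: 0.0096
grip_force: 30.0
clock: 8.4
eef_pos: [0.577, -0.2076, 0.1305]
eef_rot: [0.659, 0.752, -0.0, -0.001]
wrist_force: [0.0, -0.2, -1.6]
gripper_width: 0.0095
grip_force: 30.0
```

```bash
python3 -m inch '[[[0,0,-1],[0,0,0],0],[[0,0,-2],[0,0,0],0],[[0,0,-3],[0,0,0],0],[[0,0,-4],[0,0,0],0],[[0,0,-4.5],[0,0,0],0],[[0,0,-5],[0,0,0],0],[[0,0,-5],[0,0,0],0],[[0,0,-5],[0,0,0],0],[[0,0,-5],[0,0,0],0],[[0,0,-5],[0,0,0],0]]'
```

```text
clock: 9.23
eef_pos: [0.5774, -0.2077, 0.1267]
eef_rot: [0.659, 0.752, 0.0, 0.0]
wrist_force: [-0.0, 0.0, -0.5]
gripper_width: 0.0098
grip_force: 30.0
```

```bash
python3 -m inch '[[[0,0,0],[0,0,0],14],[[0,0,0],[0,0,0],20],[[0,0,0],[0,0,0],26],[[0,0,0],[0,0,0],26],[[0,0,5],[0,0,0],26],[[0,0,20],[0,0,0],26],[[0,0,50],[0,0,0],26],[[0,0,90],[0,0,0],26],[[0,0,130],[0,0,0],26],[[0,0,170],[0,0,0],26]]'
python3 -m inch '[[[-10,30,0],[0,0,0],60],[[-25,70,0],[0,0,-0.05],60],[[-40,110,0],[0,0,-0.1],60],[[-55,150,0],[0,0,-0.15],60],[[-70,190,0],[0,0,-0.2],60],[[-80,230,0],[0,0,-0.246],60],[[-90,270,0],[0,0,-0.246],60],[[-105,310,0],[0,0,-0.246],60],[[-113,345,0],[0,0,-0.246],60],[[-117,371,0],[0,0,-0.246],60]]'
cat > t.py <<'E'
from h import *
import sys
o=get_obs();R=Ro.from_quat(o["eef_rot"]).as_matrix();print(o["eef_pos"].round(4),np.degrees(np.arctan2(R[1,1],R[0,1])))
im,d,P=cloud("wrist");cv2.imwrite("pics/%s.png"%sys.argv[1],im);np.save(sys.argv[1]+".npy",P)
x,z=P[...,0],P[...,2]
for zz in((.150,.165),(.128,.141)):
  m=(z>zz[0])&(z<zz[1])&(x>.38)&(x<.53)
  k,L,S,C=cv2.connectedComponentsWithStats((m*255).astype(np.uint8))
  for i in range(1,k):
    if S[i,4]>60: print(zz,S[i,4],C[i].round(),cv2.minAreaRect((P[L==i][:,:2]*1000).astype(np.float32)))
E
python3 t.py w3
```

```text
clock: 10.07
eef_pos: [0.5769, -0.2075, 0.2988]
eef_rot: [0.659, 0.752, 0.0, 0.0]
wrist_force: [1.0, 0.1, 0.1]
gripper_width: 0.0259
grip_force: 0.0
clock: 10.9
eef_pos: [0.4588, 0.1662, 0.2978]
eef_rot: [0.746, 0.666, 0.001, 0.0]
wrist_force: [-0.4, -0.1, 0.4]
gripper_width: 0.0604
grip_force: 0.0
[0.4588 0.1662 0.2978] -6.461867991418496
(0.15, 0.165) 822 [323. 189.] ((460.7415466308594, 166.30416870117188), (70.17493438720703, 9.551124572753906), 83.38971710205078)
(0.15, 0.165) 667 [323. 270.] ((451.7705078125, 82.2850112915039), (71.17284393310547, 9.258496284484863), 83.50409698486328)
(0.128, 0.141) 68 [348.   4.] ((500.467529296875, 322.6542663574219), (5.872297286987305, 6.049437046051025), 83.37128448486328)
(0.128, 0.141) 104 [346. 100.] ((491.02294921875, 243.72653198242188), (12.545393943786621, 5.725327491760254), 84.8536376953125)
(0.128, 0.141) 91 [344. 187.] ((481.13909912109375, 160.55091857910156), (14.039904594421387, 6.065492630004883), 82.81822967529297)
(0.128, 0.141) 86 [341. 262.] ((470.9283752441406, 77.07225799560547), (14.86625862121582, 5.404751300811768), 83.4580078125)
```

```bash
python3 -m inch '[[[1,0,-20],[0,0,0],60],[[1,0,-45],[0,0,0],60],[[1,0,-70],[0,0,0],60],[[1,0,-95],[0,0,0],60],[[1,0,-120],[0,0,0],60],[[1,0,-140],[0,0,0],60],[[1,0,-152],[0,0,0],60],[[1,0,-159],[0,0,0],60],[[1,0,-159],[0,0,0],40],[[1,0,-159],[0,0,0],20]]'
python3 -m inch '[[[0,0,0],[0,0,0],12],[[0,0,0],[0,0,0],5],[[0,0,0],[0,0,0],0],[[0,0,0],[0,0,0],0],[[0,0,0],[0,0,0],0],[[0,0,0],[0,0,0],0],[[0,0,4],[0,0,0],0],[[0,0,8],[0,0,0],0],[[0,0,12],[0,0,0],0],[[0,0,12],[0,0,0],0]]'
```

```text
clock: 11.78
eef_pos: [0.4618, 0.1632, 0.1387]
eef_rot: [0.747, 0.665, 0.001, 0.0]
wrist_force: [0.2, -0.7, 1.1]
gripper_width: 0.0497
grip_force: 0.0
clock: 12.62
eef_pos: [0.4618, 0.1634, 0.1508]
eef_rot: [0.747, 0.665, 0.001, 0.0]
wrist_force: [-0.0, -1.1, -0.5]
gripper_width: 0.0096
grip_force: 30.0
```

```bash
python3 -m inch '[[[8,-1,0],[0,0,0],0],[[18,-2,0],[0,0,0],0],[[28,-3,0],[0,0,0],0],[[40,-5,0],[0,0,0],0],[[50,-6,0],[0,0,0],0],[[50,-6,0],[0,0,0],0],[[50,-6,30],[0,0,0],0],[[50,-6,70],[0,0,0],0],[[50,-6,110],[0,0,0],0],[[50,-6,149],[0,0,0],0]]'
python3 -m inch '[[[9,-40,0],[0,0,0.05],0],[[9,-80,0],[0,0,0.1],0],[[9,-120,0],[0,0,0.15],0],[[9,-160,0],[0,0,0.2],0],[[9,-200,0],[0,0,0.246],0],[[9,-240,0],[0,0,0.246],0],[[9,-280,0],[0,0,0.246],0],[[9,-320,0],[0,0,0.246],0],[[9,-350,0],[0,0,0.246],0],[[9,-372,0],[0,0,0.246],0]]'
python3 -m inch '[[[0,0,0],[0,0,0],0],[[0,0,0],[0,0,0],0],[[0,0,0],[0,0,0],0],[[0,0,-15],[0,0,0],0],[[0,0,-30],[0,0,0],0],[[0,0,-40],[0,0,0],0],[[0,0,-50],[0,0,0],0],[[0,0,-50],[0,0,0],0],[[0,0,-50],[0,0,0],0],[[0,0,-50],[0,0,0],0]]'
python3 - <<'E'
from h import *
o=get_obs();R=Ro.from_quat(o["eef_rot"]).as_matrix();print(o["eef_pos"].round(4),np.degrees(np.arctan2(R[1,1],R[0,1])))
im,d,P=cloud("wrist");cv2.imwrite("pics/w4.png",im);np.save("w4.npy",P)
p=np.array(o["eef_pos"])
T=(P-p)@R*1000   # tool coords
z=P[...,2]
a=np.radians(7.58);ex=np.array([np.cos(a),np.sin(a)]);ey=np.array([-ex[1],ex[0]])
D=P[...,:2]-np.array([.549,-.210]);X=D@ex*1000;Y=D@ey*1000
for lo in (10,25):
    m=(z>.045)&(z<.068)&(abs(X)<121)&(Y>lo)&(Y<lo+15)
    s=np.sort(X[m]);g=np.where(np.diff(s)>5)[0]; print(lo,[((s[j]+s[j+1])/2).round(1) for j in g],[(s[j+1]-s[j]).round(1) for j in g])
print("tcp X,Y",(p[:2]-[.549,-.210])@ex*1000,(p[:2]-[.549,-.210])@ey*1000)
E
```

```text
clock: 13.45
eef_pos: [0.5109, 0.1572, 0.3]
eef_rot: [0.747, 0.665, -0.0, -0.0]
wrist_force: [0.1, -0.6, -1.5]
gripper_width: 0.0102
grip_force: 30.0
clock: 14.28
eef_pos: [0.5197, -0.2176, 0.298]
eef_rot: [0.66, 0.751, -0.0, -0.0]
wrist_force: [0.8, 0.3, -2.3]
gripper_width: 0.0099
grip_force: 30.0
clock: 15.12
eef_pos: [0.5206, -0.2145, 0.2495]
eef_rot: [0.659, 0.752, 0.0, 0.001]
wrist_force: [0.4, 0.2, -1.7]
gripper_width: 0.0098
grip_force: 30.0
[ 0.5206 -0.2145  0.2495] 7.534026031809059
10 [np.float64(-86.8), np.float64(-28.7), np.float64(34.8), np.float64(86.5)] [np.float64(13.8), np.float64(14.8), np.float64(21.6), np.float64(13.7)]
25 [np.float64(-86.5), np.float64(-28.7), np.float64(86.5)] [np.float64(14.2), np.float64(14.6), np.float64(13.7)]
tcp X,Y -28.739411570034907 -0.6916887197930788
```

View pics/w4.png

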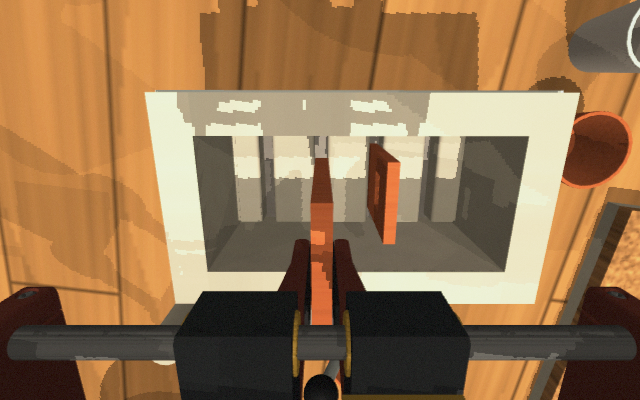

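The picture shows tile 1 upright in groove 3 at (385,200). The held tile is aligned with groove 2 to within 0.1 mm, so I'll lower it.

```bash
python3 -m inch '[[[0,0,-15],[0,0,0],0],[[0,0,-35],[0,0,0],0],[[0,0,-55],[0,0,0],0],[[0,0,-70],[0,0,0],0],[[0,0,-80],[0,0,0],0],[[0,0,-87],[0,0,0],0],[[0,0,-93],[0,0,0],0],[[0,0,-99],[0,0,0],0],[[0,0,-105],[0,0,0],0],[[0,0,-110],[0,0,0],0]]'
python3 -m inch '[[[0,0,-2],[0,0,0],0],[[0,0,-4],[0,0,0],0],[[0,0,-6],[0,0,0],0],[[0,0,-8],[0,0,0],0],[[0,0,-9],[0,0,0],0],[[0,0,-10],[0,0,0],0],[[0,0,-11],[0,0,0],0],[[0,0,-11],[0,0,0],0],[[0,0,-11],[0,0,0],0],[[0,0,-11],[0,0,0],0]]'
```

```text
clock: 16.0
eef_pos: [0.5206, -0.2149, 0.1387]
eef_rot: [0.659, 0.752, 0.0, 0.0]
wrist_force: [0.7, 0.7, -1.3]
gripper_width: 0.01
grip_force: 30.0
clock: 16.83
eef_pos: [0.5205, -0.2148, 0.1279]
eef_rot: [0.659, 0.752, 0.0, 0.0]
wrist_force: [-0.2, -0.7, 0.7]
gripper_width: 0.0098
grip_force: 30.0
```

```bash
python3 -m inch '[[[0,0,0],[0,0,0],14],[[0,0,0],[0,0,0],20],[[0,0,0],[0,0,0],26],[[0,0,0],[0,0,0],26],[[0,0,5],[0,0,0],26],[[0,0,20],[0,0,0],26],[[0,0,50],[0,0,0],26],[[0,0,90],[0,0,0],26],[[0,0,130],[0,0,0],26],[[0,0,170],[0,0,0],26]]'
python3 -m inch '[[[-10,40,0],[0,0,-0.05],60],[[-20,80,0],[0,0,-0.1],60],[[-30,120,0],[0,0,-0.15],60],[[-40,160,0],[0,0,-0.2],60],[[-50,200,0],[0,0,-0.246],60],[[-60,240,0],[0,0,-0.246],60],[[-68,280,0],[0,0,-0.246],60],[[-69,297,0],[0,0,-0.246],60],[[-69,297,0],[0,0,-0.246],60],[[-69,297,0],[0,0,-0.246],60]]'
python3 t.py w5
```

```text
clock: 17.67
eef_pos: [0.5199, -0.2145, 0.2997]
eef_rot: [0.659, 0.752, -0.0, -0.0]
wrist_force: [0.7, 0.2, 0.1]
gripper_width: 0.0261
grip_force: 0.0
clock: 18.5
eef_pos: [0.4512, 0.0827, 0.2981]
eef_rot: [0.746, 0.666, 0.0, 0.0]
wrist_force: [0.6, -0.1, -0.1]
gripper_width: 0.0599
grip_force: 0.0
[0.4512 0.0827 0.2981] -6.458157985214735
(0.15, 0.165) 783 [322. 188.] ((451.9856262207031, 82.432861328125), (69.9139175415039, 9.296669960021973), 83.37256622314453)
(0.15, 0.165) 2808 [356. 384.] ((459.458984375, -158.91207885742188), (140.47760009765625, 49.27105712890625), 7.2631916999816895)
(0.128, 0.141) 95 [344. 100.] ((481.2155456542969, 160.20455932617188), (12.75346565246582, 5.782413959503174), 81.43946075439453)
(0.128, 0.141) 90 [342. 187.] ((471.2110595703125, 77.03407287597656), (14.308664321899414, 5.156191825866699), 84.47576141357422)
(0.128, 0.141) 531 [321. 366.] ((433.76397705078125, -137.13941955566406), (99.20862579345703, 3.026400327682495), 7.744820594787598)
```

Well aligned. I'll take tile 3 and carry it to groove 4.

```bash
python3 -m inch '[[[0.5,0,-20],[0,0,0],60],[[0.5,0,-45],[0,0,0],60],[[0.5,0,-70],[0,0,0],60],[[0.5,0,-95],[0,0,0],60],[[0.5,0,-120],[0,0,0],60],[[0.5,0,-140],[0,0,0],60],[[0.5,0,-153],[0,0,0],60],[[0.5,0,-160],[0,0,0],60],[[0.5,0,-160],[0,0,0],40],[[0.5,0,-160],[0,0,0],20]]'
python3 -m inch '[[[0,0,0],[0,0,0],12],[[0,0,0],[0,0,0],5],[[0,0,0],[0,0,0],0],[[0,0,0],[0,0,0],0],[[0,0,0],[0,0,0],0],[[0,0,0],[0,0,0],0],[[0,0,4],[0,0,0],0],[[0,0,8],[0,0,0],0],[[0,0,12],[0,0,0],0],[[0,0,12],[0,0,0],0]]'
```

```text
clock: 19.38
eef_pos: [0.4523, 0.0817, 0.1384]
eef_rot: [0.747, 0.665, 0.0, 0.0]
wrist_force: [0.0, -0.6, 0.7]
gripper_width: 0.05
grip_force: 0.0
clock: 20.22
eef_pos: [0.4523, 0.0823, 0.1508]
eef_rot: [0.747, 0.665, 0.001, 0.0]
wrist_force: [-0.0, -0.2, -1.3]
gripper_width: 0.0098
grip_force: 30.0
```

```bash
python3 -m inch '[[[8,-1,0],[0,0,0],0],[[18,-2,0],[0,0,0],0],[[28,-3,0],[0,0,0],0],[[40,-5,0],[0,0,0],0],[[50,-6,0],[0,0,0],0],[[50,-6,0],[0,0,0],0],[[50,-6,30],[0,0,0],0],[[50,-6,70],[0,0,0],0],[[50,-6,110],[0,0,0],0],[[50,-6,149],[0,0,0],0]]'
python3 -m inch '[[[15,-32,0],[0,0,0.05],0],[[30,-64,0],[0,0,0.1],0],[[45,-96,0],[0,0,0.15],0],[[60,-128,0],[0,0,0.2],0],[[75,-160,0],[0,0,0.246],0],[[90,-192,0],[0,0,0.246],0],[[105,-224,0],[0,0,0.246],0],[[120,-250,0],[0,0,0.246],0],[[130,-270,0],[0,0,0.246],0],[[132.5,-275.5,0],[0,0,0.246],0]]'
python3 -m inch '[[[0,0,0],[0,0,0],0],[[0,0,0],[0,0,0],0],[[0,0,0],[0,0,0],0],[[0,0,-15],[0,0,0],0],[[0,0,-30],[0,0,0],0],[[0,0,-40],[0,0,0],0],[[0,0,-50],[0,0,0],0],[[0,0,-50],[0,0,0],0],[[0,0,-50],[0,0,0],0],[[0,0,-50],[0,0,0],0]]'
python3 - <<'E'
from h import *
o=get_obs();R=Ro.from_quat(o["eef_rot"]).as_matrix();print(o["eef_pos"].round(4),np.degrees(np.arctan2(R[1,1],R[0,1])))
im,d,P=cloud("wrist");cv2.imwrite("pics/w6.png",im)
p=np.array(o["eef_pos"]);z=P[...,2]
a=np.radians(7.58);ex=np.array([np.cos(a),np.sin(a)]);ey=np.array([-ex[1],ex[0]])
D=P[...,:2]-np.array([.549,-.210]);X=D@ex*1000;Y=D@ey*1000
for lo in (10,25):
    m=(z>.045)&(z<.068)&(abs(X)<121)&(Y>lo)&(Y<lo+15)
    s=np.sort(X[m]);g=np.where(np.diff(s)>5)[0]; print(lo,[((s[j]+s[j+1])/2).round(1) for j in g],[(s[j+1]-s[j]).round(1) for j in g])
print("tcp X,Y",(p[:2]-[.549,-.210])@ex*1000,(p[:2]-[.549,-.210])@ey*1000)
E
```

```text
clock: 21.05
eef_pos: [0.5014, 0.0762, 0.3]
eef_rot: [0.747, 0.665, -0.0, -0.0]
wrist_force: [0.3, -0.1, -2.0]
gripper_width: 0.0096
grip_force: 30.0
clock: 21.88
eef_pos: [0.6349, -0.2027, 0.2962]
eef_rot: [0.661, 0.751, -0.001, -0.001]
wrist_force: [0.4, -0.2, -2.3]
gripper_width: 0.0095
grip_force: 30.0
clock: 22.72
eef_pos: [0.6345, -0.1991, 0.2496]
eef_rot: [0.659, 0.752, 0.0, 0.001]
wrist_force: [-0.2, -0.1, -1.6]
gripper_width: 0.0097
grip_force: 30.0
[ 0.6345 -0.1991  0.2496] 7.5205852816488425
10 [np.float64(-86.5), np.float64(-45.3), np.float64(22.6), np.float64(87.3)] [np.float64(13.5), np.float64(42.3), np.float64(21.5), np.float64(14.8)]
25 [np.float64(-86.1), np.float64(87.3)] [np.float64(14.1), np.float64(14.6)]
tcp X,Y 86.17795272436118 -0.43024738116119526
```

```bash
python3 -m inch '[[[0.8,0.1,-15],[0,0,0],0],[[0.8,0.1,-35],[0,0,0],0],[[0.8,0.1,-55],[0,0,0],0],[[0.8,0.1,-70],[0,0,0],0],[[0.8,0.1,-80],[0,0,0],0],[[0.8,0.1,-87],[0,0,0],0],[[0.8,0.1,-93],[0,0,0],0],[[0.8,0.1,-99],[0,0,0],0],[[0.8,0.1,-105],[0,0,0],0],[[0.8,0.1,-110],[0,0,0],0]]'
python3 -m inch '[[[0,0,-2],[0,0,0],0],[[0,0,-4],[0,0,0],0],[[0,0,-6],[0,0,0],0],[[0,0,-8],[0,0,0],0],[[0,0,-9],[0,0,0],0],[[0,0,-10],[0,0,0],0],[[0,0,-11],[0,0,0],0],[[0,0,-11],[0,0,0],0],[[0,0,-11],[0,0,0],0],[[0,0,-11],[0,0,0],0]]'
```

```text
clock: 23.6
eef_pos: [0.6355, -0.1993, 0.1388]
eef_rot: [0.659, 0.752, 0.0, 0.0]
wrist_force: [-0.4, -1.0, -2.1]
gripper_width: 0.0096
grip_force: 30.0
clock: 24.43
eef_pos: [0.6353, -0.1992, 0.1279]
eef_rot: [0.659, 0.752, 0.0, 0.0]
wrist_force: [-0.2, -0.3, -0.6]
gripper_width: 0.01
grip_force: 30.0
```

```bash
python3 -m inch '[[[0,0,-0.6],[0,0,0],0],[[0,0,-0.6],[0,0,0],12],[[0,0,-0.6],[0,0,0],20],[[0,0,-0.6],[0,0,0],26],[[0,0,5],[0,0,0],26],[[0,0,20],[0,0,0],26],[[0,0,50],[0,0,0],26],[[0,0,90],[0,0,0],26],[[0,0,130],[0,0,0],26],[[0,0,170],[0,0,0],26]]'
python3 -m inch '[[[0,40,0],[0,0,0],60],[[0,80,0],[0,0,-0.08],60],[[0,120,0],[0,0,-0.08],60],[[-5,160,0],[0,0,-0.08],60],[[-8,200,0],[0,0,-0.08],60],[[-10,240,0],[0,0,-0.08],60],[[-10,280,0],[0,0,-0.08],60],[[-10,320,0],[0,0,-0.08],60],[[-10,350,0],[0,0,-0.08],60],[[-10,370,0],[0,0,-0.08],60]]'
python3 - <<'E'
from h import *
im,d,P=cloud("top");cv2.imwrite("pics/top1.png",im[130:280,150:470].repeat(2,0).repeat(2,1))
x,y,z=P[...,0],P[...,1],P[...,2]
def box(P,m,n):
    k,L,S,C=cv2.connectedComponentsWithStats((m*255).astype(np.uint8));i=1+np.argmax(S[1:,4])
    print(n,S[i,4],C[i].round(),cv2.minAreaRect((P[L==i][:,:2]*1000).astype(np.float32)),np.nanmedian(P[L==i][:,2]).round(4))
box(P,(z>.012)&(z<.03)&(x>.45)&(x<.8)&(y>-.05)&(y<.42),"lid top")
m=(z>.125)&(z<.157)&(x>.4)&(x<.7)&(y>-.28)&(y<-.13)
k,L,S,C=cv2.connectedComponentsWithStats((m*255).astype(np.uint8))
for i in range(1,k):
    if S[i,4]>15: print("in kiln",S[i,4],np.nanmean(P[L==i],0).round(3),np.nanmax(P[L==i][:,2]))
o=get_obs();R=Ro.from_quat(o["eef_rot"]).as_matrix();print(o["eef_pos"].round(4),np.degrees(np.arctan2(R[1,1],R[0,1])))
im,d,P=cloud("wrist");cv2.imwrite("pics/w7.png",im);x,y,z=P[...,0],P[...,1],P[...,2]
box(P,(z>.062)&(z<.08)&(x>.45)&(x<.8),"bar"); box(P,(z>.012)&(z<.03)&(x>.45)&(x<.8),"slab")
E
```

```text
clock: 25.27
eef_pos: [0.6347, -0.1989, 0.2997]
eef_rot: [0.659, 0.752, -0.0, -0.0]
wrist_force: [0.4, -0.3, -0.4]
gripper_width: 0.0259
grip_force: 0.0
clock: 26.1
eef_pos: [0.6245, 0.1743, 0.298]
eef_rot: [0.688, 0.726, 0.0, -0.0]
wrist_force: [0.0, 0.5, 0.0]
gripper_width: 0.0599
grip_force: 0.0
lid top 1220 [300. 183.] ((627.8011474609375, 102.02163696289062), (171.93133544921875, 126.3388900756836), 2.9791789054870605) 0.0198
in kiln 157 [ 0.58  -0.247  0.141] 0.15668348018023315
in kiln 72 [ 0.632 -0.197  0.146] 0.15635742138082628
in kiln 68 [ 0.575 -0.205  0.147] 0.15522946415712732
in kiln 65 [ 0.518 -0.209  0.148] 0.15643524391584832
in kiln 33 [ 0.443 -0.135  0.143] 0.15489355994118648
[0.6243 0.177  0.2976] 3.2491973587765943
bar 1379 [323. 158.] ((626.282958984375, 190.0452880859375), (15.281716346740723, 118.78834533691406), 3.009613513946533) 0.0714
slab 29136 [323. 137.] ((625.9419555664062, 190.20635986328125), (172.42042541503906, 306.53314208984375), 2.9243767261505127) 0.0195
```

View pics/w7.png

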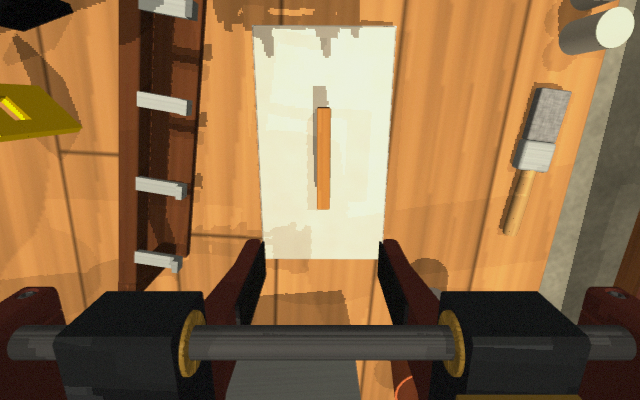

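View pics/top1.png

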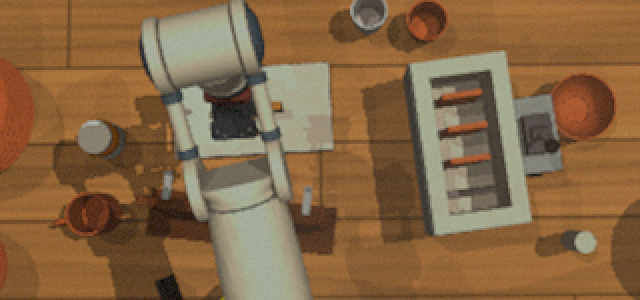

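Tiles stand upright in grooves 2, 3 and 4: rows 158, 127 and 97 of the top crop. The rack is empty, and the lid handle shows at (323,158) in the wrist view. I'll settle above the handle and measure it once more.

```bash
python3 -m inch '[[[2,8,-20],[0,0,-0.004],60],[[2,14,-50],[0,0,-0.004],60],[[2,19,-80],[0,0,-0.004],60],[[2,19,-100],[0,0,-0.004],60],[[2,19,-100],[0,0,-0.004],60],[[2,19,-100],[0,0,-0.004],60],[[2,19,-100],[0,0,-0.004],60],[[2,19,-100],[0,0,-0.004],60],[[2,19,-100],[0,0,-0.004],60],[[2,19,-100],[0,0,-0.004],60]]'
python3 - <<'E'
from h import *
def box(P,m,n):
    k,L,S,C=cv2.connectedComponentsWithStats((m*255).astype(np.uint8));i=1+np.argmax(S[1:,4])
    print(n,S[i,4],cv2.minAreaRect((P[L==i][:,:2]*1000).astype(np.float32)),np.nanmedian(P[L==i][:,2]).round(4))
o=get_obs();R=Ro.from_quat(o["eef_rot"]).as_matrix();print(o["eef_pos"].round(4),np.degrees(np.arctan2(R[1,1],R[0,1])))
im,d,P=cloud("wrist");x,y,z=P[...,0],P[...,1],P[...,2]
box(P,(z>.064)&(z<.08)&(x>.45)&(x<.8),"bar"); box(P,(z>.012)&(z<.03)&(x>.45)&(x<.8),"slab")
E
```

```text
clock: 27.03
eef_pos: [0.6278, 0.1898, 0.1995]
eef_rot: [0.69, 0.723, 0.001, 0.001]
wrist_force: [0.4, 0.3, -0.3]
gripper_width: 0.06
grip_force: 0.0
[0.6278 0.1898 0.1995] 2.677911876915022
bar 2289 ((625.50390625, 190.6451416015625), (15.623434066772461, 118.86638641357422), 2.9349780082702637) 0.0713
slab 43264 ((625.6297607421875, 191.09512329101562), (172.64144897460938, 305.27978515625), 2.8408656120300293) 0.0195
```

```bash
python3 -m inch '[[[-2,1,-20],[0,0,0.004],60],[[-2,1,-45],[0,0,0.004],60],[[-2,1,-70],[0,0,0.004],60],[[-2,1,-95],[0,0,0.004],60],[[-2,1,-120],[0,0,0.004],60],[[-2,1,-138],[0,0,0.004],60],[[-2,1,-150],[0,0,0.004],60],[[-2,1,-156],[0,0,0.004],60],[[-2,1,-156],[0,0,0.004],60],[[-2,1,-156],[0,0,0.004],40]]'
python3 -m inch '[[[0,0,0],[0,0,0],25],[[0,0,0],[0,0,0],18],[[0,0,0],[0,0,0],10],[[0,0,0],[0,0,0],0],[[0,0,0],[0,0,0],0],[[0,0,0],[0,0,0],0],[[0,0,0],[0,0,0],0],[[0,0,0],[0,0,0],0],[[0,0,0],[0,0,0],0],[[0,0,0],[0,0,0],0]]'
```

```text
clock: 27.92
eef_pos: [0.6258, 0.191, 0.0427]
eef_rot: [0.689, 0.725, 0.001, 0.0]
wrist_force: [-0.3, 0.2, 0.7]
gripper_width: 0.0565
grip_force: 0.0
clock: 28.75
eef_pos: [0.6253, 0.1909, 0.0418]
eef_rot: [0.689, 0.725, 0.0, 0.0]
wrist_force: [0.5, 0.2, 1.2]
gripper_width: 0.0161
grip_force: 30.0
```

```bash
python3 -m inch '[[[0,0,5],[0,0,0],0],[[0,0,15],[0,0,0],0],[[0,0,35],[0,0,0],0],[[0,0,65],[0,0,0],0],[[0,0,100],[0,0,0],0],[[0,0,140],[0,0,0],0],[[0,0,180],[0,0,0],0],[[0,0,220],[0,0,0],0],[[0,0,255],[0,0,0],0],[[0,0,280],[0,0,0],0]]'
python3 - <<'E'
from h import *
for n in("w2","w4"):
    P=np.load(n+".npy");z=P[...,2]
    m=(abs(z-.165)<.004)&(P[...,1]<-.05);m[308:]=0
    k,L,S,C=cv2.connectedComponentsWithStats((m*255).astype(np.uint8));i=1+np.argmax(S[1:,4])
    q=(P[L==i][:,:2]*1000); print(n,S[i],cv2.minAreaRect(q.astype(np.float32)))
    a=np.radians(7.55);ex=np.array([np.cos(a),np.sin(a)]);ey=np.array([-ex[1],ex[0]])
    X=(q-[549,-210])@ex;Y=(q-[549,-210])@ey
    # edges: per-strip extremes, median
    print(" y edges",np.median([Y[abs(X-s)<3].min() for s in range(-130,-50,8)]),np.median([Y[abs(X-s)<3].max() for s in range(-130,130,8)]),
      " x edges",np.median([X[abs(Y-s)<3].min() for s in range(-50,70,8)]),np.median([X[abs(Y-s)<3].max() for s in range(-50,70,8)]))
    print(" yedge slope +y",np.degrees(np.polyfit(range(-130,130,8),[Y[abs(X-s)<3].max() for s in range(-130,130,8)],1)[0])+7.55)
E
```

```text
clock: 29.58
eef_pos: [0.6248, 0.1908, 0.3265]
eef_rot: [0.689, 0.725, 0.002, 0.001]
wrist_force: [0.2, 0.5, -3.6]
gripper_width: 0.0157
grip_force: 30.0
w2 [  109   107   357   177 27064] ((548.9844360351562, -210.26055908203125), (305.6168212890625, 170.25473022460938), 7.5729875564575195)
 y edges -84.88764685068769 84.8377258484281  x edges -152.31163722911515 151.9167958500426
 yedge slope +y 7.580471919717508
w4 [  145    92   435   212 37001] ((548.936279296875, -210.12252807617188), (306.12054443359375, 170.49197387695312), 7.390134811401367)
 y edges -72.38973726525012 84.54567364357987  x edges -152.3945494267488 152.08765689546652
 yedge slope +y 7.303860512577658
```

```bash
python3 -m inch '[[[-4,-20,0],[0,0,-0.07],0],[[-10,-50,0],[0,0,-0.14],0],[[-16,-80,0],[0,0,-0.22],0],[[-22,-110,0],[0,0,-0.3],0],[[-28,-140,0],[0,0,-0.38],0],[[-34,-170,0],[0,0,-0.46],0],[[-40,-200,0],[0,0,-0.54],0],[[-46,-230,0],[0,0,-0.62],0],[[-52,-260,0],[0,0,-0.7],0],[[-58,-290,0],[0,0,-0.78],0]]'
python3 -m inch '[[[-6,-25,0],[0,0,-0.09],0],[[-12,-50,0],[0,0,-0.18],0],[[-15,-75,0],[0,0,-0.27],0],[[-18,-95,0],[0,0,-0.36],0],[[-18.4,-105,0],[0,0,-0.45],0],[[-18.4,-111,0],[0,0,-0.54],0],[[-18.4,-111,0],[0,0,-0.62],0],[[-18.4,-111,0],[0,0,-0.68],0],[[-18.4,-111,0],[0,0,-0.71],0],[[-18.4,-111,0],[0,0,-0.71],0]]'
python3 -m inch '[[[0,0,0],[0,0,0],0],[[0,0,0],[0,0,0],0],[[0,0,0],[0,0,0],0],[[0,0,0],[0,0,0],0],[[0,0,-15],[0,0,0],0],[[0,0,-30],[0,0,0],0],[[0,0,-45],[0,0,0],0],[[0,0,-60],[0,0,0],0],[[0,0,-60],[0,0,0],0],[[0,0,-60],[0,0,0],0]]'
python3 - <<'E'
from h import *
o=get_obs();R=Ro.from_quat(o["eef_rot"]).as_matrix();print(o["eef_pos"].round(4),np.degrees(np.arctan2(R[1,1],R[0,1])),R[:,2].round(4))
im,d,P=cloud("wrist");cv2.imwrite("pics/w8.png",im);z=P[...,2]
zs=z[::4,::4];zs=zs[zs>.19];print(np.histogram(zs,bins=np.arange(.2,.31,.01)))
m=(z>.232)&(z<.262)
k,L,S,C=cv2.connectedComponentsWithStats((m*255).astype(np.uint8));i=1+np.argmax(S[1:,4])
q=P[L==i];print(S[i],cv2.minAreaRect((q[:,:2]*1000).astype(np.float32)),np.linalg.lstsq(np.c_[q[:,:2]-q[:,:2].mean(0),np.ones(len(q))],q[:,2],rcond=None)[0])
E
```

```text
clock: 30.42
eef_pos: [0.5663, -0.1004, 0.3218]
eef_rot: [0.914, 0.407, -0.0, -0.0]
wrist_force: [0.4, -1.3, -4.4]
gripper_width: 0.0158
grip_force: 30.0
clock: 31.25
eef_pos: [0.5485, -0.2102, 0.3216]
eef_rot: [0.998, 0.065, -0.0, -0.0]
wrist_force: [0.6, 0.9, -3.4]
gripper_width: 0.0162
grip_force: 30.0
clock: 32.08
eef_pos: [0.5484, -0.2099, 0.2608]
eef_rot: [0.998, 0.066, -0.001, -0.001]
wrist_force: [-0.4, 1.0, -4.4]
gripper_width: 0.0157
grip_force: 30.0
[ 0.5484 -0.2099  0.2608] -82.43504902227271 [-2.1e-03  9.0e-04 -1.0e+00]
(array([   7,   20,   62, 5191,   52,    7,   22,   28,  199,  346]), array([0.2 , 0.21, 0.22, 0.23, 0.24, 0.25, 0.26, 0.27, 0.28, 0.29, 0.3 ]))
[  147     0   350   297 82587] ((592.13623046875, -204.0299835205078), (167.31002807617188, 173.26942443847656), 7.5484185218811035) [ 0.00106426 -0.00173486  0.2383712 ]
```

View pics/w8.png

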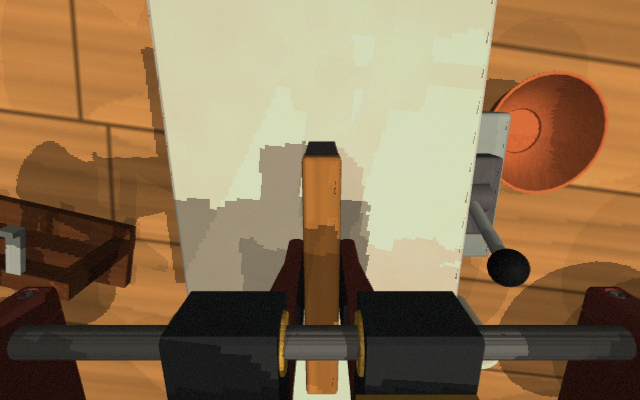

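The picture shows the lid held level, with its handle at (322,220) and the lever clear at (510,265). I'll lower it 53 mm.

```bash
python3 -m inch '[[[0.5,-0.3,-8],[0,0,0],0],[[0.5,-0.3,-18],[0,0,0],0],[[0.5,-0.3,-28],[0,0,0],0],[[0.5,-0.3,-36],[0,0,0],0],[[0.5,-0.3,-42],[0,0,0],0],[[0.5,-0.3,-46],[0,0,0],0],[[0.5,-0.3,-49],[0,0,0],0],[[0.5,-0.3,-51],[0,0,0],0],[[0.5,-0.3,-51],[0,0,0],0],[[0.5,-0.3,-51],[0,0,0],0]]'
python3 -m inch '[[[0,0,-0.4],[0,0,0],0],[[0,0,-0.8],[0,0,0],0],[[0,0,-1.2],[0,0,0],0],[[0,0,-1.6],[0,0,0],0],[[0,0,-2],[0,0,0],0],[[0,0,-2.4],[0,0,0],0],[[0,0,-2.8],[0,0,0],0],[[0,0,-2.8],[0,0,0],0],[[0,0,-2.8],[0,0,0],0],[[0,0,-2.8],[0,0,0],0]]'
```

```text
clock: 32.97
eef_pos: [0.5494, -0.2105, 0.211]
eef_rot: [0.998, 0.066, 0.0, 0.0]
wrist_force: [-0.1, 0.2, -4.4]
gripper_width: 0.0161
grip_force: 30.0
clock: 33.8
eef_pos: [0.5493, -0.2104, 0.2078]
eef_rot: [0.998, 0.066, 0.0, -0.0]
wrist_force: [-0.3, 0.3, -4.3]
gripper_width: 0.0154
grip_force: 30.0
```

```bash
python3 -m inch '[[[0,0,-0.3],[0,0,0],0],[[0,0,-0.6],[0,0,0],0],[[0,0,-0.9],[0,0,0],0],[[0,0,-1.2],[0,0,0],0],[[0,0,-1.5],[0,0,0],0],[[0,0,-1.8],[0,0,0],0],[[0,0,-1.8],[0,0,0],0],[[0,0,-1.8],[0,0,0],0],[[0,0,-1.8],[0,0,0],0],[[0,0,-1.8],[0,0,0],0]]'
```

```text
clock: 34.63
eef_pos: [0.5494, -0.2106, 0.2069]
eef_rot: [0.998, 0.066, 0.0, 0.0]
wrist_force: [-1.8, -0.8, 2.4]
gripper_width: 0.0157
grip_force: 30.0
```

```bash
python3 -m inch '[[[0,0,0.5],[0,0,0],22],[[0,0,0.5],[0,0,0],34],[[0,0,0.5],[0,0,0],44],[[0,0,0.5],[0,0,0],50],[[0,0,0.5],[0,0,0],50],[[0,0,10],[0,0,0],50],[[0,0,30],[0,0,0],50],[[0,0,60],[0,0,0],50],[[0,0,100],[0,0,0],50],[[0,0,130],[0,0,0],50]]'
python3 -m inch '[[[-15,-30,0],[0,0,0],20],[[-30,-60,0],[0,0,0],0],[[-45,-90,0],[0,0,0],0],[[-60,-120,0],[0,0,0],0],[[-70,-136,0],[0,0,0],0],[[-70,-136,0],[0,0,0],0],[[-70,-136,0],[0,0,0],0],[[-70,-136,0],[0,0,0],0],[[-70,-136,0],[0,0,0],0],[[-70,-136,0],[0,0,0],0]]'
python3 - <<'E'
from h import *
def box(P,m,n):
    k,L,S,C=cv2.connectedComponentsWithStats((m*255).astype(np.uint8));i=1+np.argmax(S[1:,4])
    q=P[L==i][:,:2]*1000
    print(n,S[i],cv2.minAreaRect(q.astype(np.float32)),np.nanmedian(P[L==i][:,2]).round(4))
for n in("top","scene","wrist"):
    im,d,P=cloud(n);cv2.imwrite("pics/%s2.png"%n,im);z=P[...,2]
    s=.002 if n=="scene" else 0
    box(P,(abs(z-.185-s)<.005)&(P[...,0]>.35)&(P[...,1]<-.05),n)
    m=(z>.205)&(z<.26)&(P[...,1]<-.3)&(P[...,1]>-.38)&(P[...,0]>.505)&(P[...,0]<.6);print(" lever",m.sum(),np.nanmean(P[m],0),np.nanmax(z[m]) if m.any() else 0)
E
cd pics; python3 -c "
import cv2;a=cv2.imread('scene2.png')[130:330,80:400];cv2.imwrite('s2c.png',cv2.resize(a,None,fx=2.4,fy=2.4))"
```

```text
clock: 35.47
eef_pos: [0.549, -0.2103, 0.3394]
eef_rot: [0.998, 0.066, 0.001, 0.0]
wrist_force: [0.7, -0.2, 0.1]
gripper_width: 0.0503
grip_force: 0.0
clock: 36.3
eef_pos: [0.48, -0.3453, 0.3363]
eef_rot: [0.998, 0.067, 0.0, 0.0]
wrist_force: [0.5, 0.7, -0.3]
gripper_width: 0.0005
grip_force: 0.0
top [ 355  155   62   93 3754] ((546.8151245117188, -209.00405883789062), (305.55474853515625, 172.8026885986328), 7.794827938079834) 0.1849
 lever 46 [ 0.53434015 -0.33625306  0.22526093] 0.23263554839265732
scene [ 187  166  103   94 5378] ((548.6735229492188, -209.164306640625), (308.26519775390625, 172.70498657226562), 7.659030914306641) 0.1868
 lever 104 [ 0.54273515 -0.33762685  0.2226877 ] 0.23221865188943516
wrist [   69     0   216   250 41241] ((509.75555419921875, -215.79586791992188), (226.8551788330078, 172.57720947265625), 7.577164173126221) 0.1844
 lever 794 [ 0.53749014 -0.3395223   0.22486977] 0.23016707526076785
```

View pics/s2c.png

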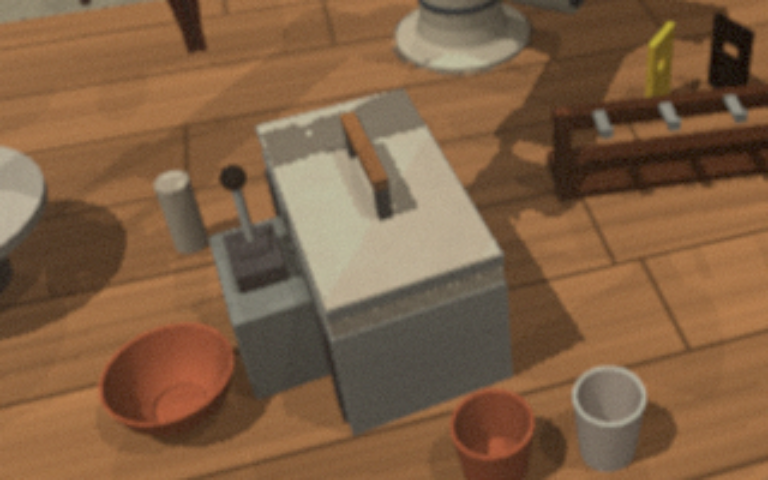

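The lid matches the kiln outline to within 1 mm in the top camera, and the crop shows it flush, with the lever still leaning to -x (knob at (232,178)). Next I'll lower the closed fingers beside the lever and push.

```bash
python3 -m inch '[[[0,0,-20],[0,0,0],0],[[0,0,-45],[0,0,0],0],[[0,0,-70],[0,0,0],0],[[0,0,-95],[0,0,0],0],[[0,0,-115],[0,0,0],0],[[0,0,-127],[0,0,0],0],[[0,0,-127],[0,0,0],0],[[10,1.3,-127],[0,0,0],0],[[20,2.6,-127],[0,0,0],0],[[30,4,-127],[0,0,0],0]]'
python3 -m inch '[[[6,0.8,0],[0,0,0],0],[[12,1.6,0],[0,0,0],0],[[18,2.4,0],[0,0,0],0],[[24,3.2,0],[0,0,0],0],[[30,4,0],[0,0,0],0],[[36,4.7,0],[0,0,0],0],[[42,5.5,0],[0,0,0],0],[[48,6.3,0],[0,0,0],0],[[54,7.1,0],[0,0,0],0],[[57,7.5,0],[0,0,0],0]]'
```

```text
clock: 37.28
eef_pos: [0.511, -0.3426, 0.2113]
eef_rot: [0.998, 0.066, 0.001, 0.001]
wrist_force: [-0.6, -0.2, -0.0]
gripper_width: 0.0006
grip_force: 0.0
clock: 38.12
eef_pos: [0.567, -0.3347, 0.2085]
eef_rot: [0.998, 0.066, -0.0, -0.0]
wrist_force: [-0.9, -0.2, -1.0]
gripper_width: 0.0004
grip_force: 0.4
```

```bash
python3 -m inch '[[[1,0.1,0],[0,0,0],0],[[2,0.3,0],[0,0,0],0],[[3,0.4,0],[0,0,0],0],[[4,0.5,0],[0,0,0],0],[[5,0.7,0],[0,0,0],0],[[6,0.8,0],[0,0,0],0],[[7,0.9,0],[0,0,0],0],[[8,1.1,0],[0,0,0],0],[[9,1.2,0],[0,0,0],0],[[10,1.3,0],[0,0,0],0]]'
python3 -m inch '[[[0.5,0,0],[0,0,0],0],[[1,0.1,0],[0,0,0],0],[[1.5,0.2,0],[0,0,0],0],[[2,0.3,0],[0,0,0],0],[[2.5,0.3,0],[0,0,0],0],[[3,0.4,0],[0,0,0],0],[[3.5,0.5,0],[0,0,0],0],[[4,0.5,0],[0,0,0],0],[[4.5,0.6,0],[0,0,0],0],[[5,0.7,0],[0,0,0],0]]'
```

```text
clock: 38.95
eef_pos: [0.5764, -0.3336, 0.2091]
eef_rot: [0.998, 0.066, 0.0, 0.0]
wrist_force: [-1.0, 0.3, 0.1]
gripper_width: 0.0004
grip_force: 0.5
clock: 39.78
eef_pos: [0.5797, -0.3332, 0.209]
eef_rot: [0.998, 0.065, -0.002, -0.0]
wrist_force: [-9.2, -0.7, 1.0]
gripper_width: 0.0002
grip_force: 4.5
```

Force rose to 9 N at the predicted stop. I'll back off, rise and check.

```bash
python3 -m inch '[[[-5,-0.7,0],[0,0,0],0],[[-20,-2.6,0],[0,0,0],0],[[-40,-5,0],[0,0,0],0],[[-60,-8,0],[0,0,0],0],[[-80,-10,0],[0,0,0],0],[[-90,-12,30],[0,0,0],0],[[-90,-12,70],[0,0,0],0],[[-90,-12,110],[0,0,0],0],[[-100,-12,140],[0,0,0],0],[[-100,-12,140],[0,0,0],0]]'
python3 - <<'E'
from h import *
def box(P,m,n):
    k,L,S,C=cv2.connectedComponentsWithStats((m*255).astype(np.uint8));i=1+np.argmax(S[1:,4])
    print(n,S[i],cv2.minAreaRect((P[L==i][:,:2]*1000).astype(np.float32)))
for n in("top","scene"):
    im,d,P=cloud(n);cv2.imwrite("pics/%s3.png"%n,im);z=P[...,2];s=.002 if n=="scene" else 0
    box(P,(abs(z-.185-s)<.005)&(P[...,0]>.35)&(P[...,1]<-.05),n)
    m=(z>.205)&(z<.26)&(P[...,1]<-.3)&(P[...,1]>-.38)&(P[...,0]>.505)&(P[...,0]<.64);print(" lever",m.sum(),np.nanmean(P[m],0),np.nanmax(z[m]) if m.any() else 0)
cv2.imwrite("pics/s3c.png",cv2.resize(im[130:330,80:400],None,fx=2.4,fy=2.4))
E
```

```text
clock: 40.62
eef_pos: [0.4812, -0.3453, 0.3585]
eef_rot: [0.998, 0.066, 0.005, 0.005]
wrist_force: [-0.5, -0.5, 1.6]
gripper_width: 0.0003
grip_force: 0.0
top [ 347  169   62   90 3715] ((498.46942138671875, -181.47262573242188), (305.1385192871094, 172.69435119628906), 7.563559532165527)
 lever 48 [ 0.60051611 -0.32737871  0.2200973 ] 0.2284959540109256
scene [ 196  157  100   85 4711] ((499.94720458984375, -181.54306030273438), (308.92266845703125, 172.54092407226562), 7.476871967315674)
 lever 107 [ 0.60928399 -0.32920085  0.21953007] 0.22790013522734315
```

View pics/s3c.png

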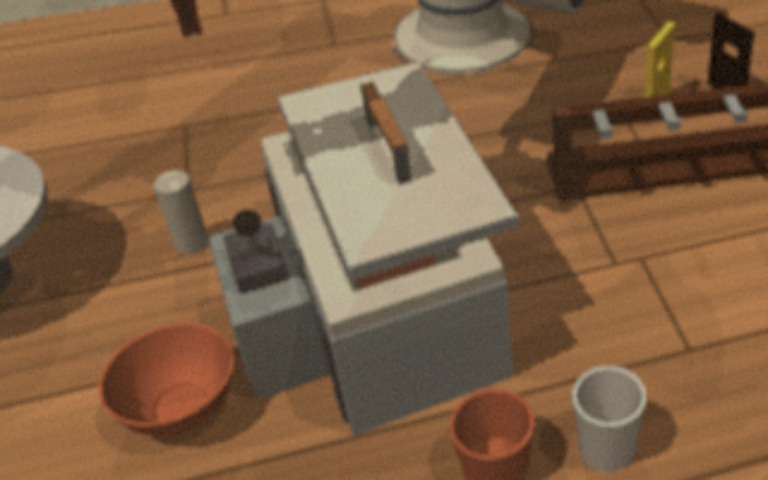

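The lid has just been knocked aside, by about (-48,+27) mm, and it still lies flat on the rim. The lever is fully over, with its knob at (247,222). I'll go above the handle and measure it to put the lid straight.

```bash
python3 -m inch '[[[5,40,0],[0,0,0],50],[[10,80,0],[0,0,0],50],[[15,120,0],[0,0,0],50],[[20,155,0],[0,0,0],50],[[20,163,0],[0,0,0],50],[[20,163,0],[0,0,0],50],[[20,163,0],[0,0,0],50],[[20,163,0],[0,0,0],50],[[20,163,0],[0,0,0],50],[[20,163,0],[0,0,0],50]]'
python3 - <<'E'
from h import *
def box(P,m,n):
    k,L,S,C=cv2.connectedComponentsWithStats((m*255).astype(np.uint8));i=1+np.argmax(S[1:,4])
    print(n,S[i],cv2.minAreaRect((P[L==i][:,:2]*1000).astype(np.float32)),np.nanmedian(P[L==i][:,2]).round(4))
o=get_obs();R=Ro.from_quat(o["eef_rot"]).as_matrix();print(o["eef_pos"].round(4),np.degrees(np.arctan2(R[1,1],R[0,1])))
im,d,P=cloud("wrist");cv2.imwrite("pics/w9.png",im);z=P[...,2]
box(P,(abs(z-.236)<.006),"bar");box(P,(abs(z-.185)<.005),"slab")
m=(abs(z-.185)<.005);q=P[m];print("tilt",np.linalg.lstsq(np.c_[q[:,:2]-q[:,:2].mean(0),np.ones(len(q))],q[:,2],rcond=None)[0])
E
```

```text
clock: 41.55
eef_pos: [0.5012, -0.1832, 0.3485]
eef_rot: [0.998, 0.065, -0.0, -0.0]
wrist_force: [-0.3, -0.9, 0.1]
gripper_width: 0.0499
grip_force: 0.0
[ 0.5012 -0.1832  0.3485] -82.55879460952413
bar [ 312  128   19  135 2505] ((500.5159912109375, -182.5686798095703), (119.15596771240234, 15.897801399230957), 7.871599197387695) 0.2363
slab [  223    15   197   300 45505] ((501.08526611328125, -182.8562469482422), (303.5261535644531, 172.57363891601562), 7.506661415100098) 0.1844
tilt [ 0.00085633 -0.00056538  0.18439582]
```

View pics/w9.png

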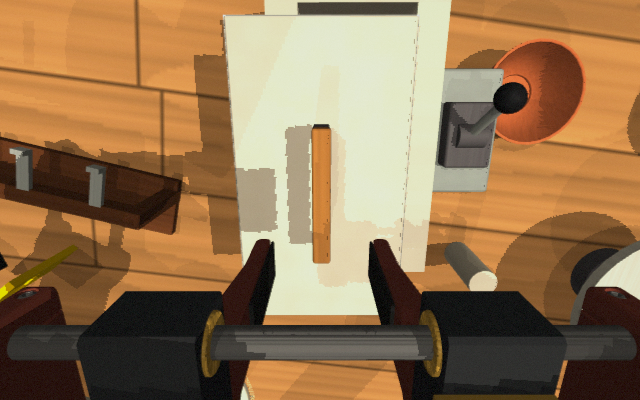

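```bash
python3 -m inch '[[[-0.3,0.4,-20],[0,0,0],50],[[-0.3,0.4,-45],[0,0,0],50],[[-0.3,0.4,-70],[0,0,0],50],[[-0.3,0.4,-95],[0,0,0],50],[[-0.3,0.4,-115],[0,0,0],50],[[-0.3,0.4,-130],[0,0,0],50],[[-0.3,0.4,-138],[0,0,0],50],[[-0.3,0.4,-141],[0,0,0],50],[[-0.3,0.4,-141],[0,0,0],50],[[-0.3,0.4,-141],[0,0,0],35]]'
python3 -m inch '[[[0,0,0],[0,0,0],25],[[0,0,0],[0,0,0],18],[[0,0,0],[0,0,0],10],[[0,0,0],[0,0,0],0],[[0,0,0],[0,0,0],0],[[0,0,0],[0,0,0],0],[[0,0,0],[0,0,0],0],[[0,0,4],[0,0,0],0],[[0,0,9],[0,0,0],0],[[0,0,14],[0,0,0],0]]'
python3 -m inch '[[[6,-3.4,0],[0,0,0],0],[[14,-8,0],[0,0,0],0],[[24,-13.6,0],[0,0,0],0],[[34,-19.3,0],[0,0,0],0],[[42,-23.8,0],[0,0,0],0],[[48,-27.2,0],[0,0,0],0],[[48,-27.2,0],[0,0,0],0],[[48,-27.2,0],[0,0,0],0],[[48,-27.2,0],[0,0,0],0],[[48,-27.2,0],[0,0,0],0]]'
python3 -c "
from h import *
o=get_obs();R=Ro.from_quat(o['eef_rot']).as_matrix();print(o['eef_pos'].round(4),np.degrees(np.arctan2(R[1,1],R[0,1])))"
```

```text
clock: 42.43
eef_pos: [0.5013, -0.1819, 0.2092]
eef_rot: [0.998, 0.066, 0.001, 0.0]
wrist_force: [0.7, -0.3, 0.5]
gripper_width: 0.0466
grip_force: 0.0
clock: 43.27
eef_pos: [0.5006, -0.1812, 0.2213]
eef_rot: [0.998, 0.066, -0.001, -0.001]
wrist_force: [0.3, -0.0, -4.3]
gripper_width: 0.0156
grip_force: 30.0
clock: 44.1
eef_pos: [0.5488, -0.2086, 0.2222]
eef_rot: [0.998, 0.066, 0.0, -0.0]
wrist_force: [-0.1, -0.2, -4.4]
gripper_width: 0.0157
grip_force: 30.0
[ 0.5488 -0.2086  0.2222] -82.44164837980725
```

```bash
python3 -m inch '[[[0.3,-1.7,-3],[0,0,0],0],[[0.3,-1.7,-6],[0,0,0],0],[[0.3,-1.7,-9],[0,0,0],0],[[0.3,-1.7,-11],[0,0,0],0],[[0.3,-1.7,-12],[0,0,0],0],[[0.3,-1.7,-12.6],[0,0,0],0],[[0.3,-1.7,-13.2],[0,0,0],0],[[0.3,-1.7,-13.8],[0,0,0],0],[[0.3,-1.7,-14.3],[0,0,0],0],[[0.3,-1.7,-14.3],[0,0,0],0]]'
```

```text
clock: 44.93
eef_pos: [0.5493, -0.2104, 0.2085]
eef_rot: [0.998, 0.066, 0.0, 0.0]
wrist_force: [-0.9, 0.5, -1.2]
gripper_width: 0.0159
grip_force: 30.0
```

Contact is starting, so I'll settle it slightly, release and retreat towards the robot, clear of the lever.

```bash
python3 -m inch '[[[0,0,-0.4],[0,0,0],0],[[0,0,-0.8],[0,0,0],0],[[0,0,-0.8],[0,0,0],0],[[0,0,-0.8],[0,0,0],0],[[0,0,-0.8],[0,0,0],14],[[0,0,-0.8],[0,0,0],22],[[0,0,-0.8],[0,0,0],34],[[0,0,-0.8],[0,0,0],44],[[0,0,-0.8],[0,0,0],50],[[0,0,-0.8],[0,0,0],50]]'
python3 -m inch '[[[0,0,10],[0,0,0],50],[[0,0,30],[0,0,0],50],[[0,0,60],[0,0,0],50],[[0,0,100],[0,0,0],50],[[0,0,130],[0,0,0],50],[[-10,40,150],[0,0,0],50],[[-20,80,150],[0,0,0],50],[[-30,120,150],[0,0,0],50],[[-40,160,150],[0,0,0],50],[[-50,200,150],[0,0,0],50]]'
python3 -m inch '[[[0,20,0],[0,0,0],50],[[0,40,0],[0,0,0],50],[[0,60,0],[0,0,0],50],[[0,60,0],[0,0,0],50],[[0,60,0],[0,0,0],50],[[0,60,0],[0,0,0],50],[[0,60,0],[0,0,0],50],[[0,60,0],[0,0,0],50],[[0,60,0],[0,0,0],50],[[0,60,0],[0,0,0],50]]'
python3 - <<'E'
from h import *
def box(P,m,n):
    k,L,S,C=cv2.connectedComponentsWithStats((m*255).astype(np.uint8));i=1+np.argmax(S[1:,4])
    print(n,S[i],cv2.minAreaRect((P[L==i][:,:2]*1000).astype(np.float32)))
for n in("top","scene"):
    im,d,P=cloud(n);z=P[...,2];s=.002 if n=="scene" else 0
    box(P,(abs(z-.185-s)<.005)&(P[...,0]>.35)&(P[...,1]<-.05),n)
    m=(z>.205)&(z<.26)&(P[...,1]<-.3)&(P[...,1]>-.38)&(P[...,0]>.505)&(P[...,0]<.64);print(" lever",m.sum(),np.nanmean(P[m],0),np.nanmax(z[m]) if m.any() else 0)
cv2.imwrite("pics/s4c.png",cv2.resize(im[130:330,80:400],None,fx=2.4,fy=2.4))
E
```

```text
clock: 45.77
eef_pos: [0.5493, -0.2105, 0.2066]
eef_rot: [0.998, 0.066, -0.0, -0.0]
wrist_force: [-0.8, -1.0, 0.2]
gripper_width: 0.0451
grip_force: 0.0
clock: 46.6
eef_pos: [0.499, -0.0109, 0.358]
eef_rot: [0.998, 0.065, 0.001, 0.0]
wrist_force: [0.3, 0.3, -0.2]
gripper_width: 0.0504
grip_force: 0.0
clock: 47.43
eef_pos: [0.4998, 0.0469, 0.3569]
eef_rot: [0.998, 0.065, -0.0, 0.0]
wrist_force: [-0.1, 0.2, -0.3]
gripper_width: 0.0502
grip_force: 0.0
top [ 355  155   62   94 3759] ((546.4613647460938, -208.9785614013672), (305.63360595703125, 172.41896057128906), 7.615324020385742)
 lever 49 [ 0.60037351 -0.32736847  0.22053804] 0.23020891835095328
scene [ 187  166  103   94 5387] ((548.2416381835938, -209.24209594726562), (310.2230224609375, 172.27003479003906), 7.482944488525391)
 lever 107 [ 0.60906086 -0.32922575  0.2193436 ] 0.2271827444784197
```

View pics/s4c.png

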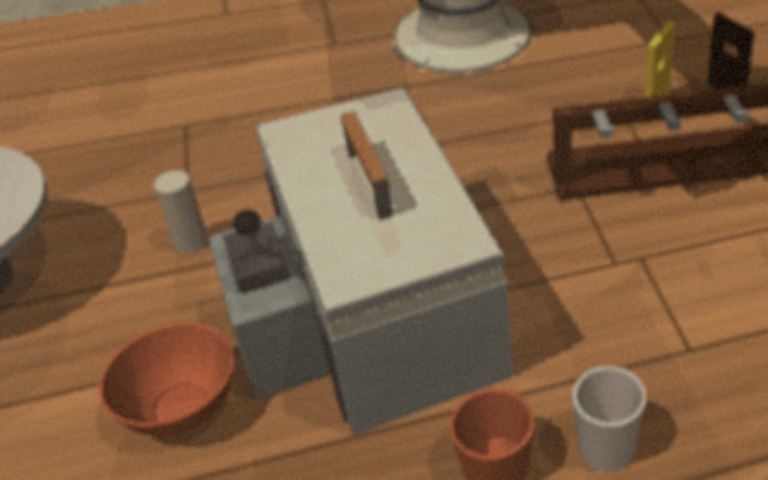

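The lid is flush again and the lever (knob at (247,222)) is fully over.

```bash
python3 -c "
from cell import *
print(hand_in())"
```

```text
the job is handed in; nothing more can be done
None
```

I handed the job in: all three tiles on the rack were set upright in grooves 2, 3 and 4, the lid is flush to about 1 mm by the cameras, and the power lever is pushed to its stop. The lid got knocked aside around the lever push, so I put it straight again with the power already on; the tiles under it weren't viewed again after that.

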